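# Stand the carver's mallet in its well

## Task

Put the larger of the two round wooden carving mallets away: stand it, head down and handle up as it is now, in the widest round well of the wooden tool block, resting on the floor of the well. Leave the small mallet and the glue bottle standing where they are.

Things in the scene. Friction and masses are not known exactly. Their poses are not given: they have to be found in the camera images.
- mallet_grip (a point): Large loose wooden mallet standing on its dark round head, pale handle up; 165 mm tall, 0.2-0.45 kg. Head 85 mm tall, 58 mm diameter at the foot, 52 near its top; straight round handle 28 mm diameter, 80 mm long. This point: on the axis, on the handle, 130 mm above the foot, 45 above the head, 35 below the handle's end; a good place to grip. z points up along the axis.
- wide_well (a point): Centre of the widest well's mouth, level with the top of the wooden tool block (fixed, 100 x 200 x 60 mm high, any yaw). Well 78 mm diameter, 45 mm deep, flat floor 15 mm above the bench. z up, y along the block. Towards -y: a 54 mm well 80 mm away (centres), then, 125 mm away, two 14 mm bores holding upright pencils with tips up to 114 mm above the bench.
- small_mallet_mid (a point): The small carving mallet, a loose bystander of the same shape and woods, standing upright on its head: 112 mm tall, head 42 mm in diameter, handle 20 mm in diameter. This point is on its axis, half-way up (56 mm above its foot). z points up.
- glue_mid (a point): The white glue bottle, a loose bystander standing upright: 54 mm in diameter, 140 mm tall. This point is on its axis, half-way up (70 mm above its foot). z points up.
Things that resemble listed ones, but are neither listed nor needed, are in the scene too. Leave any orange look-alike of the part that bears small_mallet_mid alone.

How it is judged:
By the outcome, as a careful person would: the job done as asked, in the order asked, and still so for the second after the job is handed in, with the robot touching nothing.
It also fails if it takes over 38 s, if anything falls off the work surface, if the arm or the gripper's body presses on something with over 40 N, if the wrist force passes 120 N, or if a joint passes its speed limit or range.

## Robot

A 6-joint arm with a two-finger parallel gripper is mounted at the origin on the work surface. World frame = base frame: x ahead of the robot, y to its left, z up, the work surface at z = 0. Lengths are in mm, angles in degrees, forces in N, time in s.
With the tool pointing down it reaches from about 350 to 850 mm from the base axis. Payload 8.1 kg.
Tool frame: the origin (TCP) lies midway between the tips of the shut fingers; the grasp point (between the pads) lies 19 mm behind it; z points along the fingers, y is the direction in which the jaws open and shut (so a half turn about z gives the same grasp; the last joint's range is limited). The gripper opens to 85 mm and grips with 20 to 120 N. Pads are 22 mm wide; open, the fingers measure 114 mm over their backs; the gripper's body (76 mm by 85 mm) begins 54 mm behind the grasp point. The pads swing forward as they close: fully open they stand 13 mm farther back than shut.
Start: joints at [59.507, 7.471, 85.268, -0, 87.261, -4.893], TCP at [259.229, 541.115, 231.292] pointing down, gripper open.
Joint ranges: [-169.43, 169.43], [-51.17, 129.36], [1.28, 143.12], [-76.62, 256.62], [0, 156.53], [-152.29, 152.29]. Speed limits (degrees/s): [136.94, 136.94, 159.86, 180, 180, 180].

## Interface

Orientations are given as [roll, pitch, yaw] about the fixed x, y, z axes, in that order (R = Rz(yaw) Ry(pitch) Rx(roll)).
In Python, from bench import r gives the robot as it stands.
- The arm moves only by the shell command python3 -m jog 'ROWS' [FORCE]. ROWS is JSON, a list of rows, each a list of 5 numbers: the shift along the tool's x, y, z in m, then the turn about the tool's z in rad, then the opening, from 0 (shut) to 1 (fully open). A call has 1 to 20 rows; each row is the pose to reach, as a shift and turn from the pose measured when the call began, along the tool's axes at that moment; what a row does not reach only later rows make up. A row lasts 1/10 s, in which the tool goes at most 50 mm and 8.59 degrees, less where a joint would pass 70% of its speed; a pose out of reach is approached as far as the arm can. A call with a gripper value outside its range is refused whole. The fingers move at their own pace and stop on an object; FORCE is the grip in N (left out, the last holds). Time passes only in rows, so rows that repeat a pose let the fingers close. It gives the time, the measured TCP pose, the force and the opening at its end, in the units of the state.
- r.sense(): the state, without advancing time (a new reading comes with each control period).
- r.snapshot(name): name is "scene" or "top" or "wrist"; returns a dict with "pixels" (400x640x3 uint8, red, green, blue), "K" (3x3 intrinsics, pixels), "R" (3x3) and "t" (3): a world point X has camera coordinates R X + t. Camera axes: x right, y down, z forward; pixel columns grow to the right and rows downward; lengths in mm; the calibration is good to about 2 mm. A picture is of the moment at which its call begins. There is no depth.
- r.hand_in(): hands the job in, once; it reports no verdict.
The state is a dict: "time": time; "joint_pos": joint angles; "qd": joint speeds; "joint_efforts": joint torques, N m; "tool_pos": TCP position; "tcp_rot": TCP orientation; "ft_force": force on the tool from outside, world axes, zero at the start; "wrist_torque": the same for the moment, N m; "finger_gap": finger opening in mm.
Only numpy, scipy, OpenCV 4.12 (cv2) and the standard library are available. Lean on these libraries where they do the work, as an engineer would, in place of code of your own. Each camera call takes 0.05 s, during which the arm holds its last target.

## Working session

There is one attempt and no reset: what is moved stays moved. The work goes in short steps, Python scripts to look and compute and a shell command to move; the robot and the scene stay as the last step left them, time stands still between calls to the robot, and variables do not carry over. Pictures are saved under pics/ and viewed, and the job is handed in when it is done.

```bash
mkdir -p pics; ls; python3 - <<'E'
from bench import r
import cv2,pickle
for n in ("scene","top","wrist"):
    s=r.snapshot(n); cv2.imwrite(f"pics/{n}0.png",s["pixels"][:,:,::-1]); pickle.dump(s,open(f"{n}0.pkl","wb"))
    print(n,s["K"].tolist(),s["R"].round(3).tolist(),s["t"].round(1).tolist())
print(r.sense())
E
```

```text
pics
scene [[373.78320043622875, 0.0, 319.7113182252744], [0.0, 373.78320043622875, 199.1666224160293], [0.0, 0.0, 1.0]] [[0.019, 1.0, 0.016], [0.837, -0.007, -0.546], [-0.546, 0.024, -0.837]] [-24.8, -394.2, 1190.7]
top [[478.08172716720213, 0.0, 317.06854019925527], [0.0, 478.08172716720213, 208.014112320355], [0.0, 0.0, 1.0]] [[-0.013, -0.999, -0.036], [-0.989, 0.018, -0.145], [0.146, 0.034, -0.989]] [38.3, 552.2, 1177.4]
wrist [[275.53023597091067, 0.0, 322.06072608765834], [0.0, 275.53023597091067, 197.53171491554474], [0.0, 0.0, 1.0]] [[0.432, 0.902, -0.001], [0.855, -0.409, 0.318], [0.286, -0.139, -0.948]] [-598.3, -41.7, 380.7]
{'time': 0.15, 'joint_pos': array([ 5.95052601e+01,  7.50365126e+00,  8.53165054e+01, -5.63195836e-04,
        8.72612578e+01, -4.89521960e+00]), 'qd': array([ 0.1485567 , -0.12062746, -0.17400172,  0.00028671, -0.02661491,
        0.02779551]), 'joint_efforts': array([ 9.56555232e-05, -5.70066226e+01, -5.01155233e+01, -3.14223089e-04,
        9.67897475e-03, -3.02509829e-05]), 'tool_pos': array([259.03188554, 540.72895301, 230.48628496]), 'tcp_rot': array([-1.79918834e+02, -6.38694875e-03,  1.54400503e+02]), 'ft_force': array([-0.32212772, -0.01079742, -0.6432435 ]), 'wrist_torque': array([ 0.01462411, -0.02503159, -0.01559713]), 'finger_gap': 85.3516127413178}
```

View pics/scene0.png

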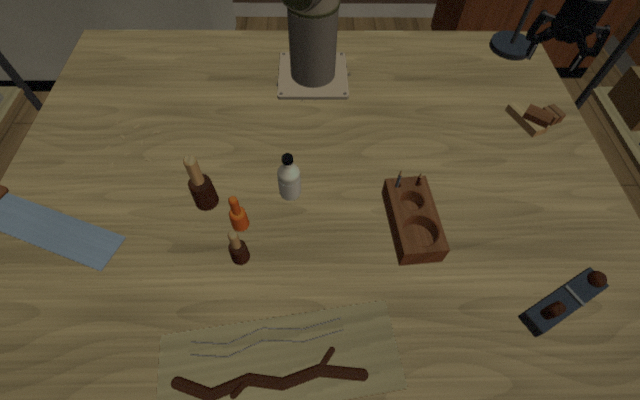

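View pics/top0.png

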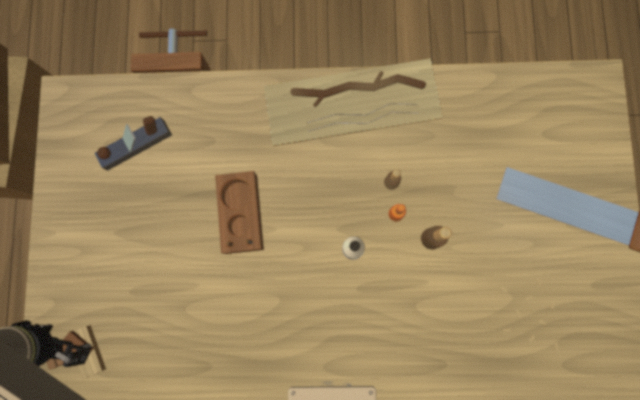

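View pics/wrist0.png

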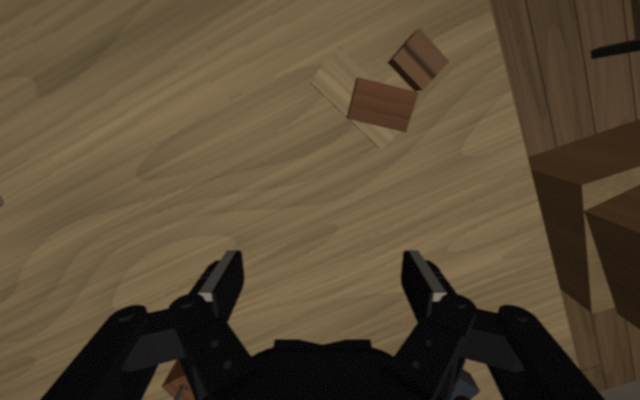

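The scene view shows the large mallet (handle end ~(190,162), head ~(205,195)), the small mallet ~(238,250), an orange look-alike ~(238,215), the glue bottle ~(289,180) and the block ~(413,220). The top view shows the same objects, with the large mallet at ~(437,236) and the wide well at ~(236,193). I'll enlarge both views.

```bash
python3 - <<'E'
import cv2
def crop(n,x0,y0,w,h,k,o):
    im=cv2.imread(f"pics/{n}0.png")[y0:y0+h,x0:x0+w]
    im=cv2.convertScaleAbs(im,alpha=1.6,beta=10)
    im=cv2.resize(im,None,fx=k,fy=k,interpolation=cv2.INTER_CUBIC)
    for i in range(0,w,10): cv2.putText(im,str(x0+i),(i*k,8),0,.3,(0,255,255),1); cv2.line(im,(i*k,10),(i*k,14),(0,255,255))
    for j in range(0,h,10): cv2.putText(im,str(y0+j),(0,j*k+4),0,.3,(0,255,255),1); cv2.line(im,(20,j*k),(25,j*k),(0,255,255))
    cv2.imwrite(o,im)
crop("scene",170,140,140,130,5,"pics/s_m.png")
crop("scene",370,165,90,105,5,"pics/s_b.png")
crop("top",330,160,130,105,6,"pics/t_m.png")
crop("top",205,160,70,100,6,"pics/t_b.png")
E
```

```text
(no output)
```

View pics/s_m.png

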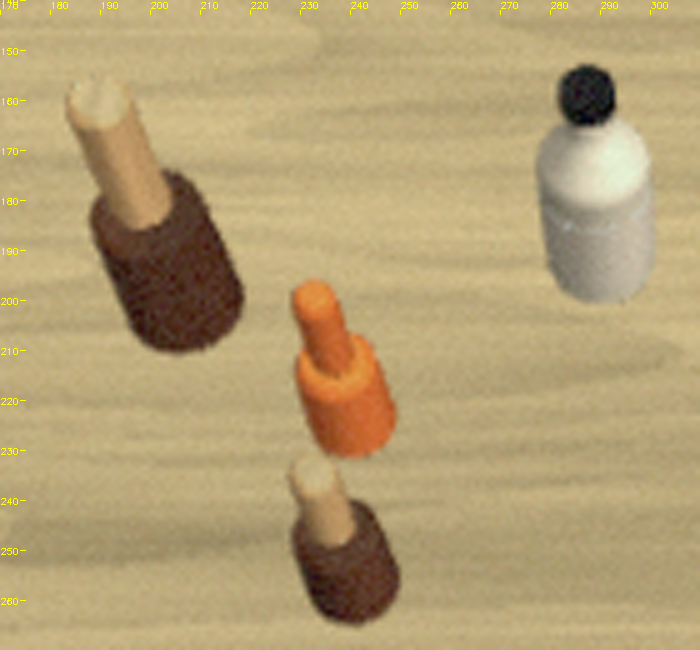

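View pics/s_b.png

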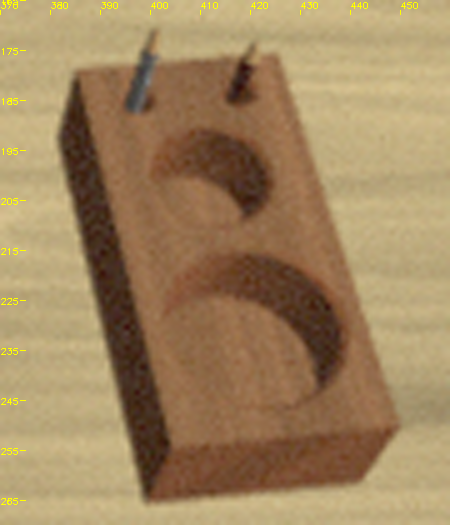

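View pics/t_m.png

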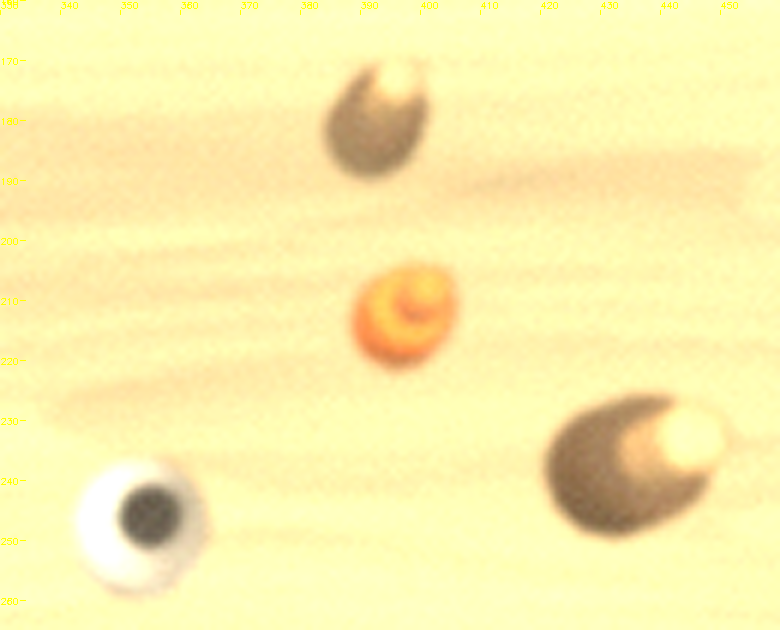

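View pics/t_b.png

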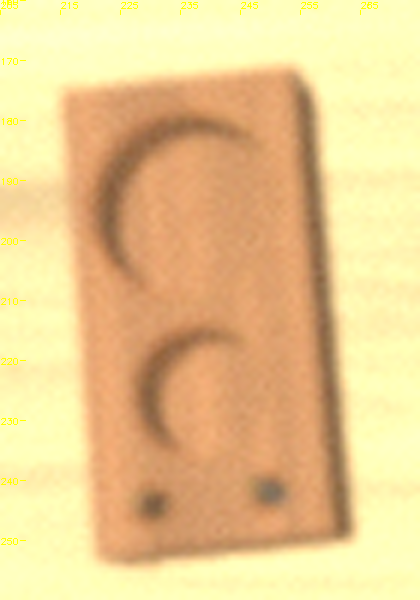

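```bash
cat > h.py <<'E'
import numpy as np,pickle
from scipy.optimize import least_squares
S={n:pickle.load(open(f"{n}0.pkl","rb")) for n in("scene","top")}
def proj(s,X):
    c=np.atleast_2d(X)@s["R"].T+s["t"]; p=c@s["K"].T; return p[:,:2]/p[:,2:]
def onz(s,uv,z):
    d=s["R"].T@np.linalg.inv(s["K"])@[*uv,1]; o=-s["R"].T@s["t"]; return o+d*(z-o[2])/d[2]
E
python3 - <<'E'
from h import *
for n,z,a,b in [("mallet top",165,(190,160.6),(445.3,232.8)),("small top",112,(233.4,234.6),(396.3,172.5)),("cap",140,(287.2,157),(355,246)),("orange",112,(233,199.5),(400.5,208.5))]:
    print(n,onz(S["scene"],a,z).round(1),onz(S["top"],b,z).round(1))
cs=np.array([(385.6,179.4),(425.6,176),(450,250.4),(404.4,254.6)])
ct=np.array([(260.5,250),(222,253.3),(215.3,175),(253.7,172)])
for nm,c in(("scene",cs),("top",ct)): print(nm,[onz(S[nm],p,60)[:2].round(1).tolist() for p in c])
sg=np.array([(-50,-100),(50,-100),(50,100),(-50,100)],float)
# order: scene: far-left.. 
def rect(p):
    c,s=np.cos(p[2]),np.sin(p[2]); q=sg@np.array([[c,s],[-s,c]])+p[:2]
    return np.c_[q,np.full(4,60)]
for nm,cc in(("scene",cs),("top",ct)):
  W=np.array([onz(S[nm],p,60)[:2] for p in cc])
  for y0 in np.radians([-90,0,90,180]):
    for fl in(0,1):
      m=W
      f=least_squares(lambda p:(rect(p)[:,:2]-(m if not fl else m[[1,0,3,2]])).ravel(),[*W.mean(0),y0])
      if f.cost<500: print(nm,f.x[:2].round(1),np.degrees(f.x[2]).round(1),f.cost, f.fun.round(1))
E
```

```text
mallet top [ 479.7 -259.1  165. ] [ 472.8 -262.3  165. ]
small top [ 627.4 -162.   112. ] [ 625.3 -165.1  112. ]
cap [450.3 -57.7 140. ] [448.  -60.2 140. ]
orange [ 543.3 -171.9  112. ] [ 537.4 -171.8  112. ]
scene [[454.6, 173.4], [445.1, 271.7], [642.5, 289.6], [651.1, 190.6]]
top [[447.0, 171.1], [440.3, 267.5], [640.0, 287.9], [645.7, 189.3]]
scene [548.3 231.3] -84.9 3.2102291374858503 [-0.8  0.5 -1.4 -0.8  1.3 -0.2  1.   0.5]
scene [548.3 231.3] -84.9 3.2102291375140646 [-0.8  0.5 -1.4 -0.8  1.3 -0.2  1.   0.5]
scene [548.3 231.3] -84.9 3.2102291374858507 [-0.8  0.5 -1.4 -0.8  1.3 -0.2  1.   0.5]
scene [548.3 231.3] 275.1 3.2102291374855927 [-0.8  0.5 -1.4 -0.8  1.3 -0.2  1.   0.5]
top [543.3 229. ] -84.8 7.6868905016229485 [-1.1  2.3  1.2 -1.   1.6 -1.2 -1.7 -0.1]
top [543.3 229. ] -84.8 7.686890501621211 [-1.1  2.3  1.2 -1.   1.6 -1.2 -1.7 -0.1]
top [543.3 229. ] -84.8 7.6868905016228215 [-1.1  2.3  1.2 -1.   1.6 -1.2 -1.7 -0.1]
top [543.3 229. ] 275.2 7.686890501621403 [-1.1  2.3  1.2 -1.   1.6 -1.2 -1.7 -0.1]
```

```bash
python3 - <<'E'
from h import *
print(onz(S["scene"],(420.5,232),60).round(1),onz(S["top"],(237.3,195.5),60).round(1))
print(onz(S["scene"],(413,201.5),60).round(1),onz(S["top"],(242.3,226),60).round(1))
from scipy.spatial.transform import Rotation as Ro
from bench import r
s=r.sense();R=Ro.from_euler('xyz',s['tcp_rot'],degrees=True).as_matrix()
print(R.T@(np.array([476,-260.5,240])-s['tool_pos']))
E
```

```text
[597.6 233.8  60. ] [585.7 230.7  60. ]
[518.1 229.7  60. ] [507.8 217.2  60. ]
[-541.8619359  -628.84318496   -8.68330369]
```

```bash
python3 -m jog '[[-0.03,-0.035,-0.01,0.14,1],[-0.06,-0.07,-0.01,0.28,1],[-0.09,-0.105,-0.01,0.42,1],[-0.12,-0.14,-0.01,0.55,1],[-0.15,-0.175,-0.01,0.69,1],[-0.18,-0.21,-0.01,0.82,1],[-0.21,-0.245,-0.01,0.96,1],[-0.24,-0.28,-0.01,1.1,1],[-0.27,-0.315,-0.01,1.24,1],[-0.3,-0.35,-0.01,1.38,1],[-0.33,-0.385,-0.01,1.5,1],[-0.36,-0.42,-0.01,1.6,1],[-0.4,-0.46,-0.01,1.6,1],[-0.43,-0.5,-0.01,1.6,1],[-0.46,-0.535,-0.01,1.6,1],[-0.49,-0.57,-0.01,1.6,1],[-0.52,-0.6,-0.01,1.6,1],[-0.542,-0.63,-0.01,1.6,1],[-0.542,-0.63,-0.01,1.6,1],[-0.542,-0.63,-0.01,1.6,1]]'
python3 - <<'E'
from bench import r
import cv2,pickle
s=r.snapshot("wrist"); cv2.imwrite("pics/w1.png",s["pixels"][:,:,::-1]); pickle.dump(s,open("w1.pkl","wb"))
print(r.sense())
E
```

```text
time: 2.15
tool_pos: [475.2, -262.1, 240.5]
tcp_rot: [-179.9, 0.1, 62.6]
ft_force: [-0.8, 0.3, -0.2]
finger_gap: 85.1
{'time': 2.2, 'joint_pos': array([-3.41732233e+01, -1.61629506e+00,  9.36753462e+01, -6.42962974e-02,
        8.80060509e+01, -6.86578510e+00]), 'qd': array([ 1.21160853, -1.30255051,  0.59938029,  0.10840394, -0.07488386,
        0.0806896 ]), 'joint_efforts': array([-1.08608499e+00, -4.78934598e+01, -5.05642676e+01, -1.24343103e-01,
       -8.42377078e-02, -4.07753466e-02]), 'tool_pos': array([ 475.29779669, -261.29709878,  240.81000799]), 'tcp_rot': array([-1.79927682e+02,  5.60112955e-02,  6.26948708e+01]), 'ft_force': array([-0.21196806,  0.26078125,  0.67183836]), 'wrist_torque': array([0.01643881, 0.02088514, 0.03585405]), 'finger_gap': 85.3876986706057}
```

View pics/w1.png

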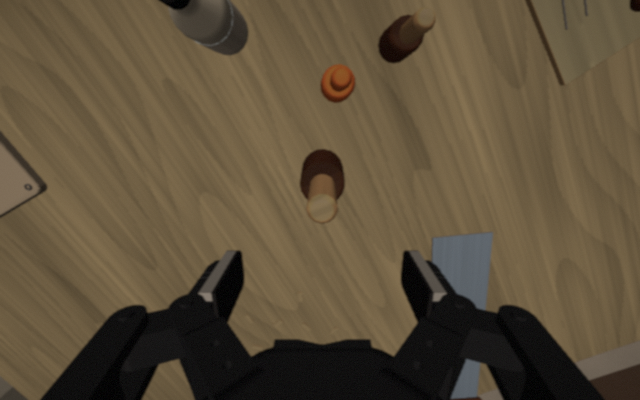

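The wrist view shows the handle end at ~(321.5,208), centred between the fingers, with the orange one ~(339,82) and the small mallet ~(405,38) well clear.

```bash
python3 - <<'E'
from h import *
from scipy.spatial.transform import Rotation as Ro
from bench import r
w=pickle.load(open("w1.pkl","rb"))
m=onz(w,(321.5,208),165); print("mallet",m)
print(proj(w,[[475.3,-261.3,z] for z in(240,165,0)]).round(1).tolist())
s=r.sense();R=Ro.from_euler('xyz',s['tcp_rot'],degrees=True).as_matrix()
print(R.T@(np.array([m[0],m[1],111])-s['tool_pos']))
E
```

```text
mallet [ 473.81999531 -263.46351348  165.        ]
[[321.7, 249.1], [321.9, 205.1], [322.0, 164.9]]
[ -2.47603389  -0.15549431 129.81279021]
```

```bash
python3 -m jog '[[-0.002,0,0.02,0,1],[-0.002,0,0.05,0,1],[-0.002,0,0.08,0,1],[-0.002,0,0.11,0,1],[-0.002,0,0.125,0,1],[-0.002,0,0.128,0,1],[-0.002,0,0.128,0,1],[-0.002,0,0.128,0,0],[-0.002,0,0.128,0,0],[-0.002,0,0.128,0,0],[-0.002,0,0.128,0,0],[-0.002,0,0.128,0,0],[-0.002,0,0.128,0,0],[-0.002,0,0.128,0,0],[-0.002,0,0.128,0,0]]' 60
python3 - <<'E'
from bench import r
import cv2,pickle
for n in("wrist","scene"):
    s=r.snapshot(n); cv2.imwrite(f"pics/{n}2.png",s["pixels"][:,:,::-1])
print(r.sense())
E
```

```text
time: 3.7
tool_pos: [474.5, -263.4, 113.6]
tcp_rot: [-180.0, 0.1, 62.7]
ft_force: [-1.6, 1.3, 5.5]
finger_gap: 26.7
{'time': 3.8, 'joint_pos': array([-3.44046431e+01,  3.70864215e+00,  1.01875703e+02, -6.91307187e-02,
        7.44301533e+01, -7.07387383e+00]), 'qd': array([ 0.0259563 ,  0.14249256, -0.06217459, -0.05690366, -0.03826946,
       -0.01831213]), 'joint_efforts': array([ 2.03254342e-03, -4.76707613e+01, -4.50653636e+01,  5.50621399e-02,
       -6.50499053e-01, -7.37196940e-03]), 'tool_pos': array([ 474.46413155, -263.38723479,  113.61738659]), 'tcp_rot': array([-1.79977401e+02,  6.42954981e-02,  6.26878074e+01]), 'ft_force': array([-1.82441135e+00,  3.06237618e-03,  5.47200593e+00]), 'wrist_torque': array([ 0.08328736,  0.2908622 , -0.02238593]), 'finger_gap': 26.819164566039674}
```

View pics/wrist2.png

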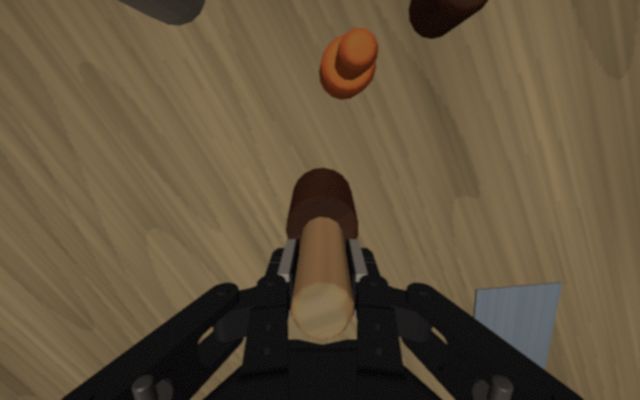

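View pics/scene2.png

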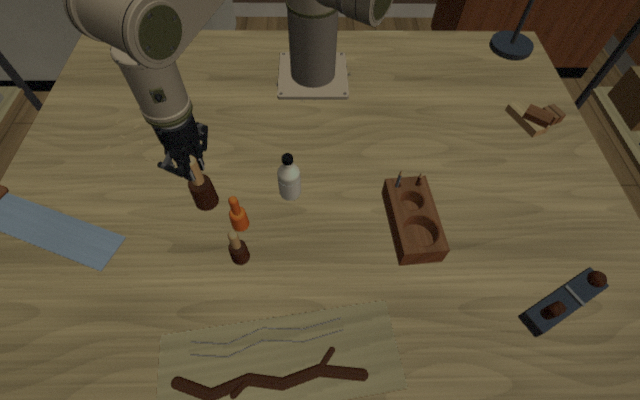

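Gripped: the wrist view shows the handle between the pads at ~(322,290), gap 26.8 mm. In the scene view the bystanders have not moved. Next I lift straight up, then stop short of the well to look at it.

```bash
python3 -m jog '[[0,0,-0.01,0,0],[0,0,-0.03,0,0],[0,0,-0.06,0,0],[0,0,-0.09,0,0],[0,0,-0.12,0,0],[0,0,-0.15,0,0],[0,0,-0.165,0,0],[0.02,-0.006,-0.17,0,0],[0.05,-0.015,-0.17,0,0],[0.085,-0.025,-0.17,0,0],[0.12,-0.036,-0.17,0,0],[0.155,-0.047,-0.17,0,0],[0.19,-0.057,-0.17,0,0],[0.225,-0.068,-0.17,0,0],[0.26,-0.078,-0.17,0,0],[0.295,-0.089,-0.17,0,0],[0.33,-0.1,-0.17,0,0],[0.365,-0.11,-0.17,0,0],[0.395,-0.119,-0.17,0,0],[0.406,-0.122,-0.17,0,0]]' 60
python3 -m jog '[[0,0,0,0,0],[0,0,0,0,0]]'
python3 - <<'E'
from bench import r
import cv2,pickle
for n in("wrist","scene"):
    s=r.snapshot(n); cv2.imwrite(f"pics/{n}3.png",s["pixels"][:,:,::-1]); pickle.dump(s,open(f"{n}3.pkl","wb"))
print(r.sense())
E
```

```text
time: 5.8
tool_pos: [551.9, 156.4, 281.8]
tcp_rot: [-179.8, 0.1, 62.8]
ft_force: [-0.2, -1.0, -4.1]
finger_gap: 26.6
time: 6.0
tool_pos: [551.4, 155.9, 280.7]
tcp_rot: [-179.8, 0.2, 62.9]
ft_force: [0.0, 0.0, -4.3]
finger_gap: 26.7
{'time': 6.1, 'joint_pos': array([ 1.05832060e+01,  2.63062653e+00,  8.51997039e+01, -7.65888261e-03,
        9.23955003e+01,  3.78034135e+01]), 'qd': array([-0.47088573, -0.4724164 , -0.21106123,  0.09931054, -0.04117467,
        0.15270227]), 'joint_efforts': array([ 7.03269113e-01, -5.50357711e+01, -5.28166544e+01,  7.67818303e-02,
        4.18207550e-02, -2.70106197e-03]), 'tool_pos': array([551.73308087, 155.12312556, 281.40910857]), 'tcp_rot': array([-1.79826258e+02,  1.44470699e-01,  6.27797066e+01]), 'ft_force': array([-0.04910137, -0.12781324, -4.18020609]), 'wrist_torque': array([0.03413302, 0.03834219, 0.0088308 ]), 'finger_gap': 26.411184482466698}
```

View pics/wrist3.png

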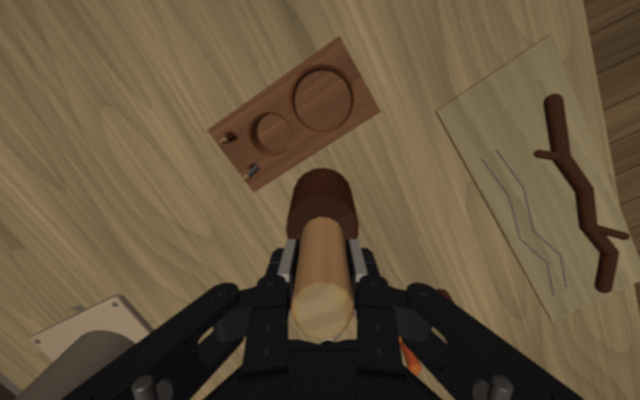

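View pics/scene3.png

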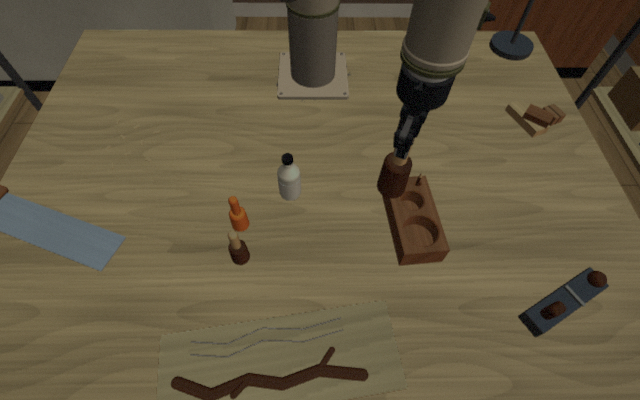

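The mallet is held upright. The wrist view shows the whole wide well, mouth near (323,98). Enlarging it.

```bash
python3 - <<'E'
import cv2
x0,y0,w,h,k=200,30,190,170,4
im=cv2.imread("pics/wrist3.png")[y0:y0+h,x0:x0+w]
im=cv2.resize(cv2.convertScaleAbs(im,alpha=1.8,beta=10),None,fx=k,fy=k,interpolation=cv2.INTER_CUBIC)
for i in range(0,w,10): cv2.putText(im,str(x0+i),(i*k,8),0,.3,(0,255,255),1);cv2.line(im,(i*k,10),(i*k,14),(0,255,255))
for j in range(0,h,10): cv2.putText(im,str(y0+j),(0,j*k+4),0,.3,(0,255,255),1)
cv2.imwrite("pics/w3c.png",im)
E
```

```text
(no output)
```

View pics/w3c.png

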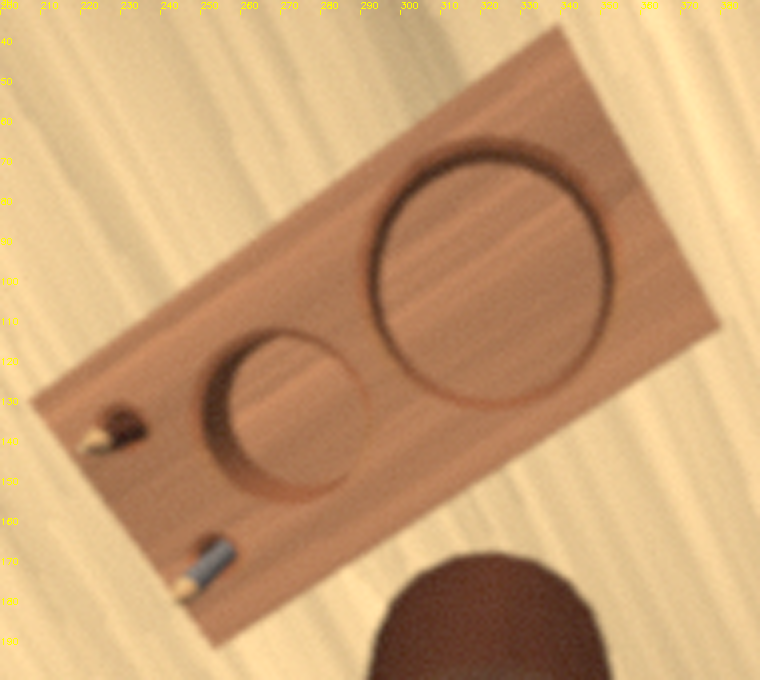

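```bash
python3 - <<'E'
from h import *
from scipy.spatial.transform import Rotation as Ro
from bench import r
w=pickle.load(open("wrist3.pkl","rb"))
P=[onz(w,p,60)[:2] for p in((290.7,98.5),(354.2,98),(322,64.5),(323.5,132.3))]
P=np.array(P);print(P.round(1).tolist())
f=least_squares(lambda c:np.hypot(*(P-c[:2]).T)-39,P.mean(0));print(f.x,f.fun)
print([onz(w,p,60)[:2].round(1).tolist() for p in((208,130.5),(340.5,37),(380.2,111.2),(254,192),(272.5,133.5))])
s=r.sense();R=Ro.from_euler('xyz',s['tcp_rot'],degrees=True).as_matrix()
print(s['tool_pos'])
for t in (f.x,(593,233)): print(R.T@(np.array([t[0],t[1],281])-s['tool_pos']))
E
```

```text
[[556.3, 252.4], [626.7, 217.0], [608.3, 268.8], [573.9, 197.3]]
[590.7434262  233.22798436] [0.45187799 0.43722784 0.65762306 0.69472298]
[[442.5, 267.1], [640.7, 284.8], [649.2, 187.9], [451.6, 169.2], [514.6, 225.9]]
[551.73308087 155.12312556 281.40910857]
[87.2996808  -1.03547159  0.192125  ]
[88.12912806  1.07546358  0.18363238]
```

```bash
python3 -m jog '[[0.01,0,0,0,0],[0.03,0,0,0,0],[0.055,0,0,0,0],[0.075,0,0,0,0],[0.088,0,0,0,0],[0.088,0,0.01,0,0],[0.088,0,0.03,0,0],[0.088,0,0.055,0,0],[0.088,0,0.075,0,0],[0.088,0,0.085,0,0],[0.088,0,0.085,0,0],[0.088,0,0.085,0,0],[0.088,0,0.085,0,0]]'
python3 - <<'E'
from bench import r
import cv2,pickle
ims=[]
for n,(x,y,k) in dict(wrist=(200,60,3),scene=(350,110,4),top=(190,130,4)).items():
    s=r.snapshot(n); im=s["pixels"][:,:,::-1]; pickle.dump(s,open(f"{n}4.pkl","wb"))
    c=im[y:y+540//k if k==3 else y+150, x:x+ (720//k if k==3 else 130)]
    cv2.imwrite(f"pics/{n}4.png",cv2.resize(cv2.convertScaleAbs(c,alpha=1.5),None,fx=k,fy=k,interpolation=cv2.INTER_CUBIC))
s=r.sense();print(s['tool_pos'],s['ft_force'],s['tcp_rot'])
E
```

```text
time: 7.4
tool_pos: [592.6, 233.4, 198.0]
tcp_rot: [-179.9, 0.0, 62.8]
ft_force: [-0.5, 0.1, -2.8]
finger_gap: 27.1
[592.30127518 233.46335827 197.52619372] [ 0.31337759  0.74501892 -3.91165388] [-1.79910825e+02  6.46139758e-02  6.27783030e+01]
```

View pics/wrist4.png

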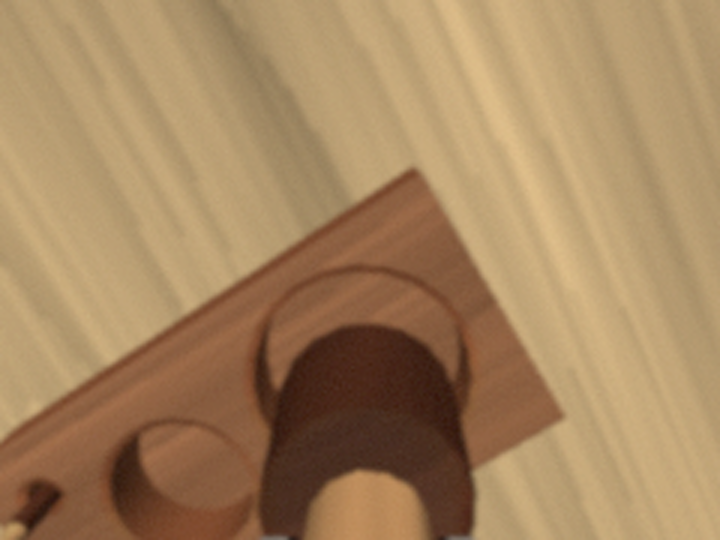

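View pics/scene4.png

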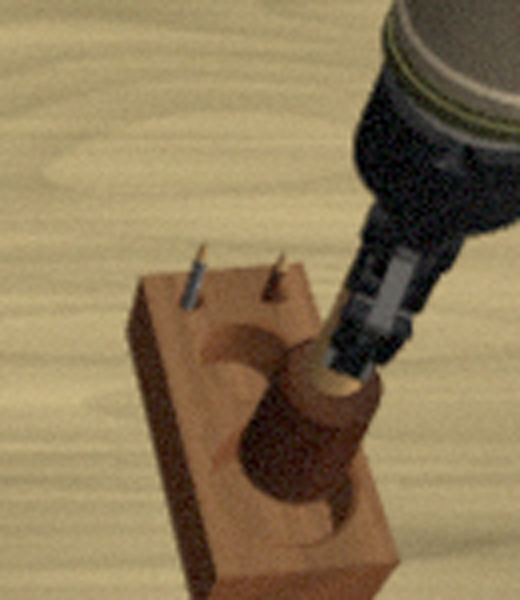

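View pics/top4.png

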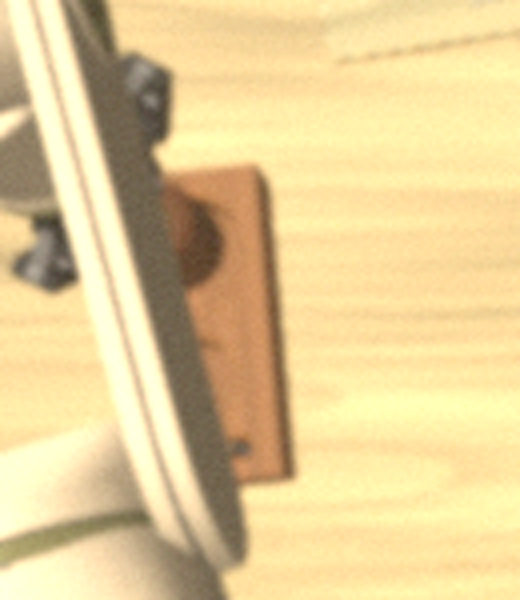

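```bash
python3 - <<'E'
from h import *
w=pickle.load(open("wrist4.pkl","rb"))
a=np.radians(np.arange(0,360,2))
def ext(c,rad,z):
    p=proj(w,np.c_[c[0]+rad*np.cos(a),c[1]+rad*np.sin(a),np.full(len(a),z)]); return p.min(0).round(1),p.max(0).round(1)
print("mouth meas x 284.3..356.3 top 149.3; foot top 168.3, head x~")
print(ext((592,233),39,60)); print(ext((592.3,233.5),29,83.9))
# solve mouth centre
def res(c):
    lo,hi=ext(c,39,60); return [lo[0]-284.3,hi[0]-356.3,lo[1]-149.3]
f=least_squares(res,(592,233),diff_step=1e-2);print(f.x,f.fun)
E
```

```text
mouth meas x 284.3..356.3 top 149.3; foot top 168.3, head x~
(array([285. , 149.2]), array([358.6, 220. ]))
(array([292.1, 163. ]), array([351.5, 219.7]))
[590.51129307 233.58974084] [-0.8  0.8  0. ]
```

```bash
python3 - <<'E'
import cv2
x0,y0,w,h,k=270,150,110,200,4
im=cv2.imread("pics/wrist3.png")[y0:y0+h,x0:x0+w]
im=cv2.resize(cv2.convertScaleAbs(im,alpha=2.2,beta=10),None,fx=k,fy=3,interpolation=cv2.INTER_CUBIC)
for j in range(0,h,10): cv2.putText(im,str(y0+j),(0,j*3+4),0,.3,(0,255,255),1)
for i in range(0,w,10): cv2.putText(im,str(x0+i),(i*k,8),0,.3,(0,255,255),1)
cv2.imwrite("pics/w3d.png",im)
from h import *
w=pickle.load(open("wrist3.pkl","rb"))
a=np.radians(np.arange(0,360,2))
T=(551.7,155.1);dz=281.4-113.6
u=np.array([np.cos(np.radians(62.8)),np.sin(np.radians(62.8))])
for sh in(0,-3,-5):
  for nm,rad,z in(("foot",29,0),("headtop",26,85),("handle base",14,85),("handle end",14,165)):
    c=T+sh*u;p=proj(w,np.c_[c[0]+rad*np.cos(a),c[1]+rad*np.sin(a),np.full(len(a),z+dz)])
    print(sh,nm,p.min(0).round(1),p.max(0).round(1))
E
```

```text
0 foot [293.3 163.6] [352.9 220.4]
0 headtop [285.  194.6] [361.4 264.1]
0 handle base [302.7 211.8] [343.8 249.1]
0 handle end [289.  287.4] [357.9 343.2]
-3 foot [293.4 166.7] [352.8 223.1]
-3 headtop [285.2 199. ] [361.2 267.7]
-3 handle base [302.8 215.9] [343.7 252.9]
-3 handle end [289.3 293.8] [357.6 348.7]
-5 foot [293.5 168.8] [352.7 224.9]
-5 headtop [285.4 201.8] [361.1 270.1]
-5 handle base [302.8 218.7] [343.6 255.4]
-5 handle end [289.4 298. ] [357.4 352.3]
```

View pics/w3d.png

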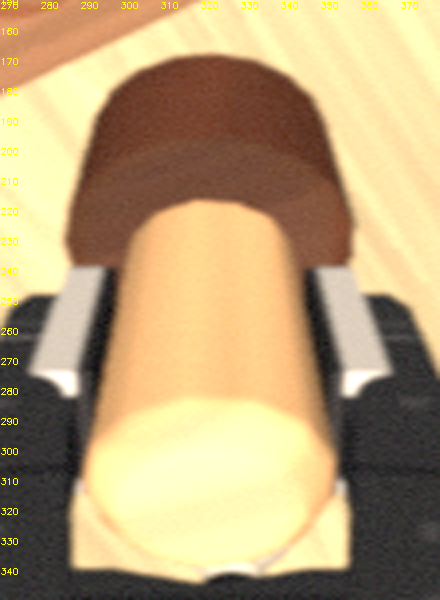

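In the wrist crop the mouth spans x 284–356 with its top at y 149, and the foot's front edge is at y 168. That puts the foot inside the mouth, about 3 mm towards the near side. I'll shift slightly and lower.

```bash
python3 -m jog '[[0.002,-0.001,0,0,0],[0.002,-0.001,0.01,0,0],[0.002,-0.001,0.02,0,0],[0.002,-0.001,0.03,0,0],[0.002,-0.001,0.04,0,0],[0.002,-0.001,0.05,0,0],[0.002,-0.001,0.06,0,0],[0.002,-0.001,0.065,0,0],[0.002,-0.001,0.065,0,0],[0.002,-0.001,0.065,0,0]]'
python3 - <<'E'
from bench import r
s=r.sense();print(s['time'],s['tool_pos'],s['ft_force'],s['wrist_torque'],s['tcp_rot'])
E
```

```text
time: 8.55
tool_pos: [592.4, 235.8, 132.8]
tcp_rot: [-179.9, 0.1, 62.8]
ft_force: [0.1, -0.1, -3.5]
finger_gap: 26.9
8.55 [592.36652427 235.75743539 132.78505481] [ 0.09844563 -0.14159718 -3.47946521] [ 0.01688562 -0.03647193 -0.01123209] [-1.79925476e+02  5.16189729e-02  6.27825164e+01]
```

No contact so far, with the foot ~4 mm above the floor. Feeling down in small steps.

```bash
python3 -m jog '[[0,0,0.001,0,0],[0,0,0.002,0,0],[0,0,0.003,0,0],[0,0,0.0035,0,0],[0,0,0.0035,0,0],[0,0,0.0035,0,0]]'
```

```text
time: 9.15
tool_pos: [592.4, 235.8, 129.3]
tcp_rot: [-179.9, 0.0, 62.8]
ft_force: [0.3, 0.9, -3.7]
finger_gap: 26.0
```

```bash
python3 -m jog '[[0,0,0.001,0,0],[0,0,0.001,0,0],[0,0,0.001,0,0]]'
python3 - <<'E'
from bench import r
import cv2
for n,(x,y,k) in dict(wrist=(200,100,3),scene=(350,110,4)).items():
    s=r.snapshot(n); im=s["pixels"][:,:,::-1]
    c=im[y:y+(180 if k==3 else 150), x:x+(240 if k==3 else 130)]
    cv2.imwrite(f"pics/{n}5.png",cv2.resize(cv2.convertScaleAbs(c,alpha=1.5),None,fx=k,fy=k,interpolation=cv2.INTER_CUBIC))
s=r.sense();print(s['tool_pos'],s['ft_force'],s['wrist_torque'])
E
```

```text
time: 9.45
tool_pos: [592.6, 235.9, 128.7]
tcp_rot: [-180.0, 0.0, 62.8]
ft_force: [-0.8, 0.4, -0.6]
finger_gap: 26.3
[592.59526917 235.89082604 128.71184564] [-0.4585666   0.22130099  0.11353311] [0.08614625 0.04844563 0.01662273]
```

View pics/wrist5.png

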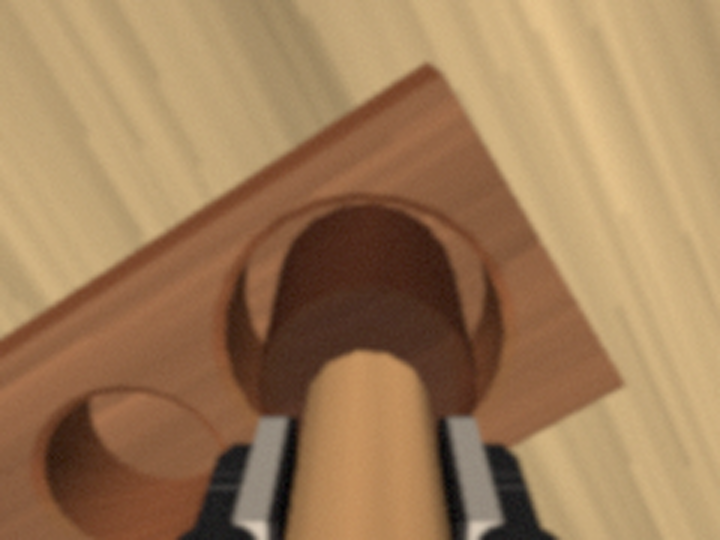

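View pics/scene5.png

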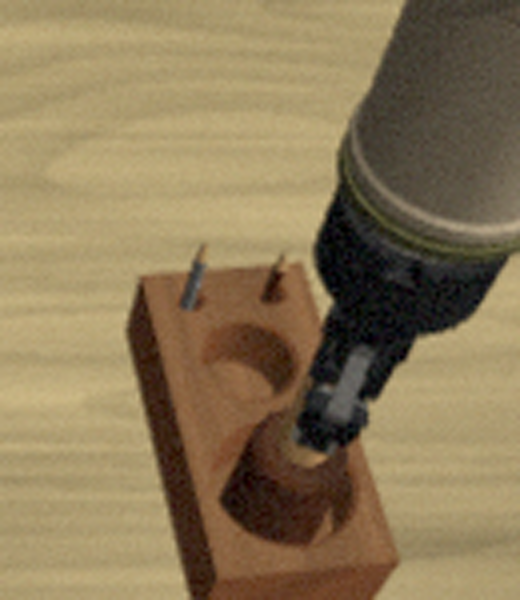

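The head is in the well with clearance visible both sides (crop gaps at x~240 and ~485). The wrist force went from −4 N to ~0 at the expected height, so the floor now carries the weight. Releasing and retreating.

```bash
python3 -m jog '[[0,0,0,0,0.3],[0,0,0,0,0.6],[0,0,0,0,1],[0,0,0,0,1],[0,0,0,0,1],[0,0,0,0,1],[0,0,0,0,1],[0,0,0,0,1]]'
python3 -m jog '[[0,0,-0.005,0,1],[0,0,-0.02,0,1],[0,0,-0.05,0,1],[0,0,-0.08,0,1],[0,0,-0.11,0,1],[-0.03,0,-0.14,0,1],[-0.06,0,-0.15,0,1],[-0.1,0,-0.15,0,1],[-0.12,0,-0.15,0,1],[-0.12,0,-0.15,0,1],[-0.12,0,-0.15,0,1]]'
python3 - <<'E'
from bench import r
import cv2,pickle
for n in("wrist","scene"):
    s=r.snapshot(n); cv2.imwrite(f"pics/{n}6.png",s["pixels"][:,:,::-1]); pickle.dump(s,open(f"{n}6.pkl","wb"))
s=r.sense();print(s['time'],s['tool_pos'],s['ft_force'],s['finger_gap'])
E
```

```text
time: 10.35
tool_pos: [592.6, 235.9, 128.7]
tcp_rot: [-180.0, 0.0, 62.8]
ft_force: [-0.4, 1.1, 0.9]
finger_gap: 85.4
time: 11.45
tool_pos: [538.3, 129.2, 280.3]
tcp_rot: [180.0, -0.1, 62.7]
ft_force: [0.7, -0.2, -0.3]
finger_gap: 85.5
11.55 [538.26889472 129.90876293 279.41748026] [-0.10373552  0.99860578 -0.20412316] 85.32379721733038
```

View pics/wrist6.png

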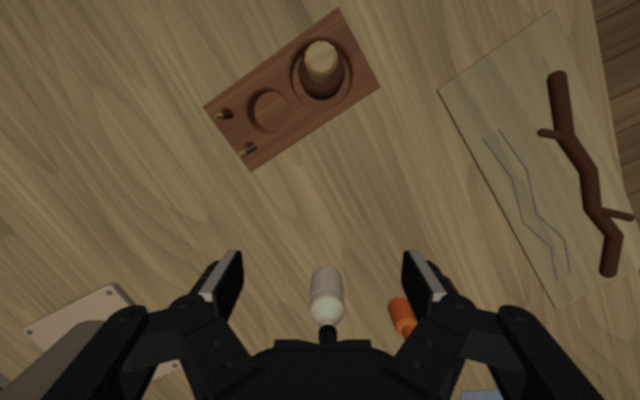

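View pics/scene6.png

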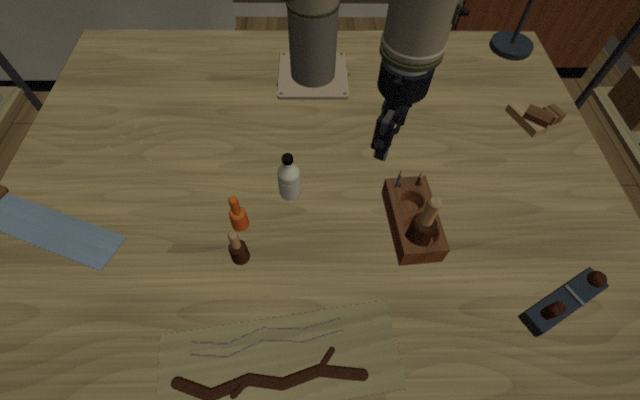

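The mallet stands in the well (handle end at (433,203) in the scene view, (322,53) in the wrist view). The bystanders are at the same pixels as before. A quick check of uprightness, then I hand in.

```bash
python3 - <<'E'
from h import *
from bench import r
for n,p in(("wrist",(321,51)),("scene",(433.5,203))):
    print(n,onz(pickle.load(open(n+"6.pkl","rb")),p,180).round(1))
s=r.snapshot("scene")["pixels"].astype(int); d=abs(s-pickle.load(open("scene0.pkl","rb"))["pixels"]).max(2)
print("bystander diff",d[150:270,222:305].max(), np.percentile(d[150:270,222:305],99))
print(r.hand_in())
E
```

```text
wrist [593.3 237.6 180. ]
scene [598.7 229.5 180. ]
bystander diff 23 11.0
the job is handed in; nothing more can be done
None
```

The large mallet is standing in the widest well of the tool block, head down and handle up, and the job is handed in at about 11.6 s of the 38 s allowed.

I gripped it by the handle at 60 N, lifted it high enough to clear the glue bottle and pencils, and lowered it into the well. I then opened the gripper and backed away.

- **Resting on the floor:** during lowering the wrist force went from about −4 N to 0 at the height where the foot should reach the well floor (TCP 128.7 mm, expected 128.6 mm).
- **Upright after release:** the wrist camera puts the handle end at (593, 238) and the scene camera at (599, 230). They disagree by about 10 mm. The scene camera had already shown an offset of about 5 mm when I first located the mallet. The wrist reading lies within 2 mm of the release position (593, 236), so I judged the mallet upright.
- **Bystanders:** the scene image around the small mallet, the glue bottle and the orange look-alike differs from the start only by low-level noise, so I saw no sign that they moved.
- **Robot clear:** the last picture shows the open gripper well away from everything, with the wrist force near zero.

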